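# Aim the magnifier and hold a gem scale's cover over its screw holes

### The arm

A 6-joint arm with a two-finger parallel gripper is mounted at the origin on the work surface. World frame = base frame: x ahead of the robot, y to its left, z up, the work surface at z = 0. Lengths are in m, angles in rad, forces in N, time in s.
With the tool pointing down it reaches from about 0.35 to 0.775 m from the base axis. Payload 5.5 kg.
Tool frame: the origin (TCP) lies where the fingers leave the gripper's body, on its centre line; the fingertips stand 73 mm ahead of it and the grasp point (between the pads) lies 54 mm ahead of it; z points along the fingers, y is the direction in which the jaws open and shut (so a half turn about z gives the same grasp; the last joint's range is limited). The gripper opens to 85 mm and grips with 20 to 120 N. Pads are 22 mm wide; open, the fingers measure 114 mm over their backs; the gripper's body (76 mm by 85 mm) begins 54 mm behind the grasp point. The pads swing forward as they close: fully open they stand 13 mm farther back than shut.
Start: joints at [-0.14, 0.313, 0.046, 1.304, 0, 1.431], TCP at [0.575, -0, 0.304] pointing down, gripper open.
Joint ranges: [-2.76, 2.76], [-0.86, 1.69], [-1.03, 1.26], [-2.2, 2.34], [-1.47, 1.5], [-3.14, 3.14]. Speed limits (rad/s): [2.57, 2.57, 3.14, 3.14, 3.14, 3.14].

### API

Orientations are given as a unit quaternion [w, x, y, z].
In Python, from workcell import env, read_camera, job, cut_out gives the robot as it stands.
- The arm moves only by the tool servo_tool, never from a script. Its argument "deltas" is a list of rows, each an object of numbers: "dx", "dy", "dz": the shift along the world's x, y, z in mm; "rx", "ry", "rz": the turn, a rotation vector about the world's x, y, z in rad; "fingers": the closure, from -1 (fully open) to 1 (shut). A call has 1 to 8 rows; each row shifts and turns the commanded pose from where the row before left it; what a row does not reach is not made up. A row lasts 1/10 s, in which the tool goes at most 50 mm and 8.59 degrees, less where a joint would pass 70% of its speed; a pose out of reach is approached as far as the arm can. A call is refused whole if a number of a shift passes 50 or a number of a turn 0.15, either way. A call with a gripper value outside its range is refused whole. The fingers move at their own pace and stop on an object; "newtons" is the grip in N (left out, the last holds). Time passes only in rows, so rows that do not move let the fingers close. It gives the time, the measured TCP pose, the force and the opening at its end, in the units of the state.
- env.get_state(): the state, without advancing time (a new reading comes with each control period).
- read_camera(name): name is "scene" or "side" or "wrist"; returns a dict with "img" (420x560x3 uint8, red, green, blue), "intrinsics" (3x3 intrinsics, pixels), "k1" (the pictures are not rectified: a ray, as slopes to the right and down, at radius r is drawn at 1 + k1 r^2 times it, then the intrinsics apply), "extrinsics" (4x4, takes a point from camera to world coordinates); the wrist camera has in their place "hand_eye" (4x4, takes a point from camera to tool coordinates, whose origin is the TCP and whose axes are the flange's). Camera axes: x right, y down, z forward; pixel columns grow to the right and rows downward; lengths in m; the calibration is good to about 2 mm. A picture is of the moment at which its call begins: read the wrist's pose just before it. There is no depth.
- job.hand_in(): hands the job in, once; it reports no verdict.
Trained networks look in the newest picture that a camera, given by its name, has taken for a name from the list of things; names that differ only in an ending like _2 or _b are one class to them, and where a whole thing is asked for, a point or a joint stands for the part that bears it (a point fixed in the world has none). Each returns a list of dicts, best first, with "confidence" (0 to 1); they miss things now and then, are a little off and sometimes report something else, mostly with a low value. They report only what shows in the picture. A call takes as long as a camera call. They do not tell look-alikes from the thing itself.
- cut_out(target, camera): "region" (420x560 bool, what is visible of it) and "extent" ([left, top, right, bottom] in pixels, round what is visible of it).
The state is a dict: "clock": time; "joint_pos": joint angles; "qvel": joint speeds; "tau": joint torques, N m; "tcp_pos": TCP position; "orientation": TCP orientation; "wrist_force": force on the tool from outside, world axes, zero at the start; "ft_torque": the same for the moment, N m; "finger_gap": finger opening in m.
Only numpy, scipy, OpenCV 4.12 (cv2) and the standard library are available. Lean on these libraries where they do the work, as an engineer would, in place of code of your own. Each camera call takes 0.05 s, during which the arm holds its last target. There are 200 camera calls.

### The job

First swivel and tilt the bench magnifier so that its lens (front = the side with the white ring light) looks straight at the middle of the open gem-scale base. Then pick up the rectangular cover plate by its post, and hold it level about a centimetre above the base, the right way round with every hole over its threaded hole, without letting it touch the base, so that I can start the screws. Finish while still holding it there, with the magnifier still aimed, and leave the other things on the desk where they are.

Things in the scene. Friction and masses are not known exactly. Their poses are not given: they have to be found in the camera images.
- mag_swivel (a joint): Swivel of the magnifier's fork about the vertical axis of its post, rad, range -1.6 to 1.6; grows counter-clockwise seen from above. At 0 the lens faces along -x of magnifier. Stiff: stays where left (0.1 N m).
- mag_tilt (a joint): Tilt of the magnifier's lens in the fork about a level axis, rad, range -0.5 to 0.9; 0 = lens upright, looking level; positive = looks down, the tab on top leaning towards the side the lens looks to. Stiff: stays where left (0.15 N m).
- mag_lens (a point): Centre of the magnifier's lens, on both the swivel and the tilt axis, 170 mm above the desk. Brass rim 104 mm across, 16 mm thick, in a fork (arms 60 to 72 mm either side, ending about 10 mm above the centre). Axes turn with the lens: it looks along -x, the side with the white ring light; y lies along the tilt axis, z points to the tab. Aimed straight at a point = the point lies on the -x axis.
- mag_tab (a point): Point to grip on the black tab that stands on top of the lens rim, 80 mm along z from mag_lens. The tab is 20 mm wide (along its y), 14 mm thick (x), and runs from 50 to 96 mm from the lens centre. Axes as mag_lens.
- magnifier: The magnifier's fixed foot with its post, dark steel, 110 mm across; origin at the desk under the swivel axis.
- scale_base: Fixed open-topped base of a gem scale, grey, 110 (x) by 84 (y) by 45 mm high, with a circuit board inside and four round bosses 13 mm across, flush with the rim, each with a threaded hole. Origin at the centre of its underside. The threaded holes lie at (x, y) = (-44,-30), (44,-30), (44,30) and (-20,30) mm: one is set in, so the cover fits one way round only.
- base_mouth (a point): Middle of the base's open top, 45 mm above the desk; the magnifier is to be aimed at this. Axes as scale_base.
- thread0 (a point): Mouth of the threaded hole of the base at (-44,-30) mm, 45 mm above the desk.
- thread2 (a point): Mouth of the threaded hole of the base at (44,30) mm, 45 mm above the desk.
- cover_post (a point): Grip point, the middle of the post at the centre of the rectangular cover plate, 24 mm above the plate's underside. The post is 44 (x) by 24 (y) mm and reaches 40 mm above the underside; grip it across its 24 mm. Its axes coincide with those of the base when the cover is the right way round.
- hole0 (a point): The cover's screw hole at (-44,-30) mm, at its underside; belongs over thread0.
- hole2 (a point): The cover's screw hole at (44,30) mm, at its underside; belongs over thread2.
- cover: The rectangular aluminium cover plate, 110 (x) by 84 (y) by 4 mm, 0.12 to 0.21 kg, lying flat on the desk, post up. Four 7 mm screw holes at (x, y) = (-44,-30), (44,-30), (44,30), (-20,30) mm; a 46 by 10 mm window by its -y side. Origin at the centre of its underside; axes as cover_post.
- round_cover_mid (a point): Another cover, round, 72 mm across with a 25 mm round stub, 30 mm high, not wanted; point half-way up. Leave alone.
- screw_dish: Small steel dish, 64 mm across, 18 mm high; origin under its centre. Leave alone.
- loupe: Brass loupe, 30 mm across, 24 mm high, with a short black handle; origin under it. Leave alone.
- ring_cone: Wooden ring cone, 48 mm across, 67 mm high; origin under it. Leave alone.
- screwdriver: Screwdriver, 160 mm long, lying on the desk. Leave alone.
Things that resemble listed ones, but are neither listed nor needed, are in the scene too. What is shaped like the scale_base but black or yellow is not meant.

How it is judged:
On the way, in this order (a step that is already met when the one before it is completed fails the run):
1. the magnifier is aimed at the middle of the open base (y of base_mouth in the frame of mag_lens between -0.03 and 0.03 m and z of base_mouth in the frame of mag_lens between -0.03 and 0.03 m and x of base_mouth in the frame of mag_lens below 0 m), for 0.3 s.
2. the rectangular cover plate is lifted off the desk by the gripper (height (world z) of cover above 0.03 m and contact force between the fingers and cover above 1 N), for 0.2 s.
At the end, for the whole second after the job is handed in: Fingers hold the cover still and level (6 degrees), off the base, underside 4 to 20 mm above the threaded holes, holes within 4 mm sideways of them, right way round; the magnifier's lens axis passes within 30 mm (sideways and up or down) of the middle of the base's open top (all of step 1 and z of hole0 in the frame of thread0 between 0.004 and 0.02 m and z of hole2 in the frame of thread2 between 0.004 and 0.02 m and horizontal distance between hole0 and thread0 below 0.004 m and horizontal distance between hole2 and thread2 below 0.004 m and angle between cover's own z axis and vertical below 0.1 rad and contact force between the fingers and cover above 1 N and contact force between cover and scale_base below 0.05 N and linear speed of cover below 0.02 m/s); the arm keeps its last pose, push and grip.
It fails at once if the cover touches the base (contact force between cover and scale_base above 1.5 N).
It fails at once if a bystander (round cover, dish, loupe, cone or screwdriver) is moved more than 30 mm (distance of any of round_cover_mid, screw_dish, loupe, ring_cone, screwdriver from where it was at the start of the episode above 0.03 m).
It also fails if it takes over 54 s, if anything falls off the work surface, if the arm or the gripper's body presses on something with over 40 N, if the wrist force passes 120 N, or if a joint passes its speed limit or range.

## Working session

There is one attempt and no reset: what is moved stays moved. The work goes in short steps, Python scripts to look and compute and a tool call to move; the robot and the scene stay as the last step left them, time stands still between calls to the robot, and variables do not carry over. Pictures are saved under pics/ and viewed, about 8 in all and at most 12, crops included, and the job is handed in when it is done.

Besides the shell and the picture viewer there is one more tool, called after "Emit:" as name([rows], argument=value, ...), one row to a line, values as JSON. servo_tool: Moves the arm, as the interface text tells. Its arguments: {"type":"object","properties":{"deltas":{"type":"array"},"newtons":{"type":"number"}},"required":["deltas"]}

```bash
mkdir -p pics; ls; cat > h.py <<'E'
import sys; sys.path.insert(0,'.')
import numpy as np, cv2
from scipy.spatial.transform import Rotation as R
from workcell import env, read_camera, job, cut_out
def Rq(q): return R.from_quat([q[1],q[2],q[3],q[0]])
def cam(name):
    s=env.get_state(); c=read_camera(name)
    if 'extrinsics' in c: E=np.array(c['extrinsics'])
    else:
        T=np.eye(4);T[:3,:3]=Rq(s['orientation']).as_matrix();T[:3,3]=s['tcp_pos'];E=T@np.array(c['hand_eye'])
    c['E']=E;c['K']=np.array(c['intrinsics']); return c
def ray(c,uv):
    K=c['K'];uv=np.atleast_2d(uv).astype(float)
    d=np.c_[(uv[:,0]-K[0,2])/K[0,0],(uv[:,1]-K[1,2])/K[1,1]];p=d.copy()
    for _ in range(20): p=d/(1+c['k1']*(p**2).sum(1))[:,None]
    return c['E'][:3,3],np.c_[p,np.ones(len(p))]@c['E'][:3,:3].T
def onz(c,uv,z):
    o,d=ray(c,uv); return o+d*((z-o[2])/d[:,2])[:,None]
def proj(c,P):
    P=np.atleast_2d(P);q=(P-c['E'][:3,3])@c['E'][:3,:3]
    p=q[:,:2]/q[:,2:];p=p*(1+c['k1']*(p**2).sum(1))[:,None]
    return p*[c['K'][0,0],c['K'][1,1]]+[c['K'][0,2],c['K'][1,2]]
def save(c,f,box=None,s=1):
    im=c['img'][...,::-1]
    if box: im=im[box[1]:box[3],box[0]:box[2]]
    cv2.imwrite('pics/'+f,cv2.resize(im,None,fx=s,fy=s,interpolation=cv2.INTER_CUBIC))
E
python3 - <<'E'
from h import *
a=cam('scene');b=cam('side');save(a,'a.png',s=1.4);save(b,'b.png',s=1.4)
print(a['E'],b['E'],a['K'],env.get_state())
for n in ['scale_base','cover','mag_lens','mag_tab','magnifier','round_cover_mid','screw_dish','loupe','ring_cone','screwdriver']:
  for cn in ['scene','side']:
    print(n,cn,[(round(r['confidence'],2),np.round(r['extent']).tolist()) for r in cut_out(n,cn)])
E
```

```text
pics
[[-0.87793201  0.29746454 -0.37516694  1.04545245]
 [ 0.4787133   0.55895963 -0.67705074  1.00027718]
 [ 0.00830459 -0.77400192 -0.63312878  1.09768036]
 [ 0.          0.          0.          1.        ]] [[ 0.99194018 -0.08765941  0.09149053  0.35665198]
 [-0.12664323 -0.70882857  0.69391898 -0.8552365 ]
 [ 0.00402257 -0.69991277 -0.714217    1.09994398]
 [ 0.          0.          0.          1.        ]] [[522.40678397   0.         277.44878103]
 [  0.         522.40678397 216.41529532]
 [  0.           0.           1.        ]] {'clock': 0.1, 'joint_pos': array([-1.39588917e-01,  3.13935708e-01,  4.51034375e-02,  1.30361031e+00,
       -4.46944857e-06,  1.43121872e+00]), 'qvel': array([-0.00124459, -0.00225755,  0.00234634, -0.00039108, -0.00014378,
        0.00091073]), 'tau': array([ 3.58776997e-03, -4.81727242e+01,  2.99244744e+01,  1.27543980e-02,
       -1.12281841e-04,  1.60051752e-05]), 'tcp_pos': array([5.74663960e-01, 4.29315752e-05, 3.03096465e-01]), 'orientation': array([-6.56012895e-04,  7.07110539e-01,  7.07102545e-01, -4.97183749e-04]), 'wrist_force': array([0.2
[... 934 characters left out ...]
5, [314.0, 323.0, 368.0, 374.0]), (0.33, [329.0, 204.0, 351.0, 221.0])]
round_cover_mid scene [(0.7, [246.0, 197.0, 264.0, 215.0])]
round_cover_mid side [(0.76, [250.0, 334.0, 283.0, 364.0]), (0.75, [315.0, 326.0, 370.0, 375.0])]
screw_dish scene [(0.74, [224.0, 304.0, 244.0, 322.0]), (0.22, [255.0, 235.0, 302.0, 273.0])]
screw_dish side [(0.52, [333.0, 206.0, 350.0, 219.0])]
loupe scene [(0.56, [188.0, 207.0, 223.0, 228.0])]
loupe side [(0.52, [356.0, 256.0, 376.0, 272.0])]
ring_cone scene [(0.54, [258.0, 240.0, 302.0, 274.0])]
ring_cone side [(0.6, [222.0, 204.0, 237.0, 226.0])]
screwdriver scene [(0.68, [281.0, 208.0, 298.0, 223.0])]
screwdriver side [(0.96, [220.0, 273.0, 233.0, 327.0])]
```

View pics/a.png

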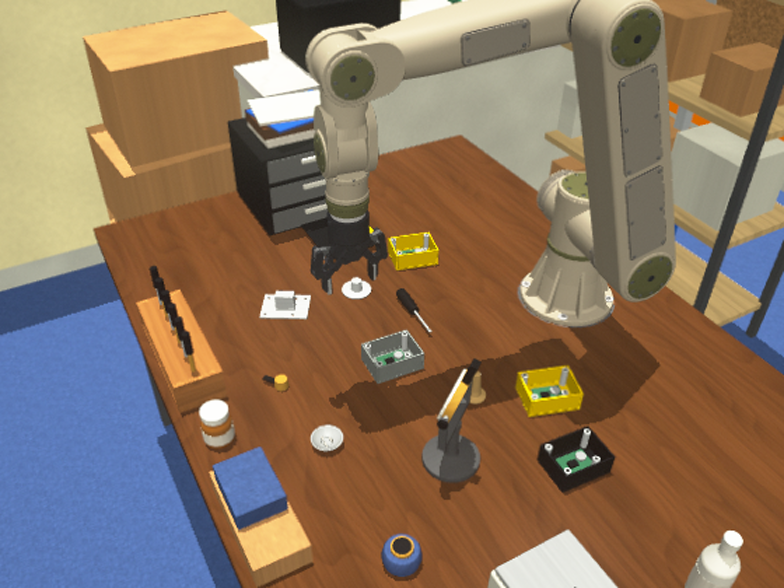

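View pics/b.png

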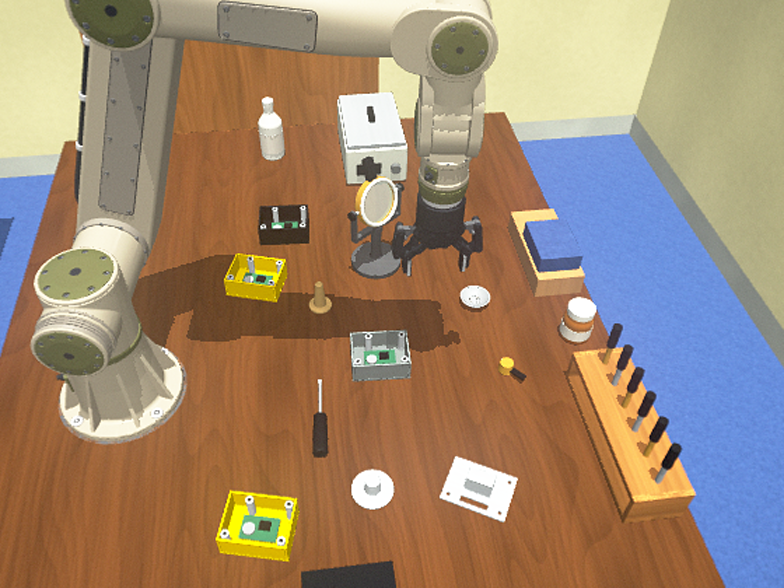

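```bash
cat > fit.py <<'E'
from h import *
from scipy.optimize import minimize
def box(x0,x1,y0,y1,z0,z1): return np.array([[x,y,z] for x in(x0,x1) for y in(y0,y1) for z in(z0,z1)])/1e3
BASE=[box(-55,55,-42,42,0,45)]; COVER=[box(-55,55,-42,42,0,4),box(-22,22,-12,12,4,40)]
def sil(c,parts,p,z=0,s=4):
    m=np.zeros((420*s,560*s),np.uint8); r=R.from_euler('z',p[2])
    for P in parts:
        uv=proj(c,r.apply(P)+[p[0],p[1],z]); h=cv2.convexHull(((uv+.5)*s).astype(np.float32)).astype(np.int32)
        cv2.fillConvexPoly(m,h,1)
    return cv2.resize(m.astype(np.float32),(560,420),interpolation=cv2.INTER_AREA)
def fit(views,parts,p0,z=0):
    def f(p):
        e=0
        for c,m in views:
            s=sil(c,parts,p,z); e+=1-np.minimum(s,m).sum()/np.maximum(s,m).sum()
        return e/len(views)
    best=min((minimize(f,[p0[0],p0[1],a],method='Nelder-Mead',options=dict(initial_simplex=np.array([[p0[0],p0[1],a],[p0[0]+.02,p0[1],a],[p0[0],p0[1]+.02,a],[p0[0],p0[1],a+.3]]),xatol=1e-4,fatol=1e-4)) for a in np.arange(-1.4,1.5,.4)),key=lambda r:r.fun)
    return best.x,best.fun
def pick(n,cn,c,uv):
    L=[r for r in cut_out(n,cn) if r['region'][max(0,uv[1]-12):uv[1]+12,max(0,uv[0]-12):uv[0]+12].any()]
    return (c,np.array(L[0]['region'],np.float32)) if L else None
E
python3 - <<'E'
from fit import *
a=cam('scene');b=cam('side')
V=[pick('scale_base','scene',a,(278,255)),pick('scale_base','side',b,(272,256))]
V=[v for v in V if v]
print(len(V),fit(V,BASE,onz(b,(272,256),.02)[0]),[fit([v],BASE,onz(b,(272,256),.02)[0]) for v in V])
V=[pick('cover','scene',a,(204,218)),pick('cover','side',b,(340,350))]
V=[v for v in V if v]
print(len(V),fit(V,COVER,onz(b,(340,350),.0)[0]),[fit([v],COVER,onz(b,(340,350),.0)[0]) for v in V])
print('lens',onz(b,(269.5,144),.17),onz(a,(324,287),.17))
print('foot',onz(b,(268,185),.01),onz(a,(322,329),.01))
ob,db=ray(b,(269.5,144));print(ob,db)
for n,uv in dict(rc=(266,350),dish=(339,212),loupe=(363,262),cone=(228,215),sd_tip=(229,272),sd_end=(229,325)).items(): print(n,onz(b,uv,.01))
x,y=cv2.resize(a['img'][240:350,290:360],None,fx=5,fy=5,interpolation=2),cv2.resize(b['img'][105:215,240:310],None,fx=5,fy=5,interpolation=2)
cv2.imwrite('pics/mag.png',np.hstack([x,y])[...,::-1])
E
```

```text
2 (array([ 0.48502055,  0.00679078, -0.05380883]), np.float64(0.06969481706619263)) [(array([ 0.48701896,  0.01032129, -0.04960559]), np.float64(0.03393721580505371)), (array([ 0.4825657 ,  0.00482406, -0.06799779]), np.float64(0.03684896230697632))]
2 (array([ 0.61273355, -0.28045093, -0.52469934]), np.float64(0.0915215015411377)) [(array([ 0.61583552, -0.2770911 , -0.53085312]), np.float64(0.061209022998809814)), (array([ 0.61137775, -0.28175039, -0.52402403]), np.float64(0.06376409530639648))]
lens [[0.51439678 0.28291398 0.17      ]] [[0.52535992 0.29721517 0.17      ]]
foot [[0.51095443 0.28203533 0.01      ]] [[0.52057294 0.29967875 0.01      ]]
[ 0.35665198 -0.8552365   1.09994398] [[ 0.10742645  0.77509663 -0.63330505]]
rc [[ 0.43490036 -0.26803602  0.01      ]]
dish [[0.70201289 0.14318706 0.01      ]]
loupe [[ 0.7243839  -0.04498239  0.01      ]]
cone [[0.379568   0.17102901 0.01      ]]
sd_tip [[ 0.36685873 -0.03373483  0.01      ]]
sd_end [[ 0.35481472 -0.19154293  0.01      ]]
```

View pics/mag.png

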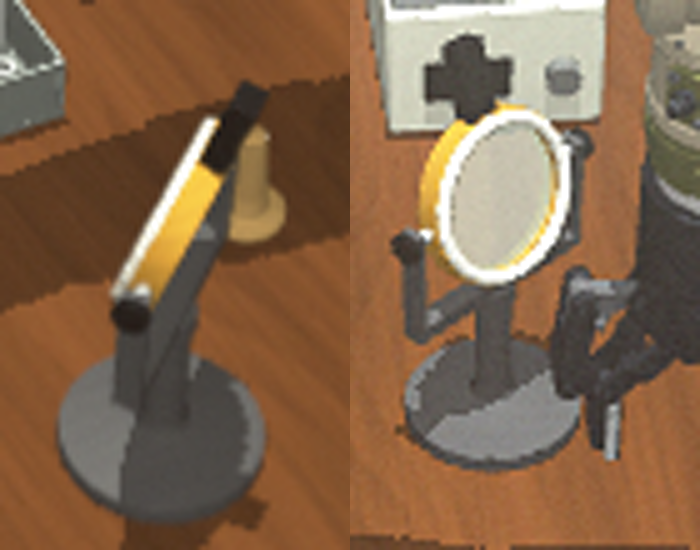

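```bash
cat > magfit.py <<'E'
from fit import *
from scipy.optimize import least_squares
def lensR(yaw,t): # x axis of lens = -look; yaw of +x axis
    return R.from_euler('z',yaw)*R.from_euler('y',-t)
E
python3 - <<'E'
from magfit import *
a=cam('scene');b=cam('side')
# sign check: tilt>0 looks down: look=-x must have z<0
print(lensR(0,.3).apply([-1,0,0]),lensR(0,.3).apply([0,0,1]))
k=[.066,-.066]
def pts(p): 
    r=lensR(p[2],p[3]);c=np.array([p[0],p[1],.17])
    f=lambda v:c+r.apply(v)
    return f
for which in ['ab','b','a']:
    def res(p):
        f=pts(p);o=[]
        if 'b' in which: o+= [proj(b,f([0,.066,0]))-[251.6,154],proj(b,f([0,-.066,0]))-[285.4,133.6],proj(b,f([-.008,0,0]))-[271,144.4]]
        if 'a' in which: o+= [proj(a,f([0,.066,0]))-[316.4,302.6],proj(a,f([-.008,0,0]))-[323,281],proj(a,f([0,0,.094]))-[341,259]]
        return np.ravel(o)
    for y0 in (0.5,1.5,2.5,-1):
        s=least_squares(res,[.52,.29,y0,.2]);print(which,s.x,s.cost,np.round(s.fun,1))
b0=np.array([.485,.007])
E
```

```text
[-0.95533649  0.         -0.29552021] [-0.29552021  0.          0.95533649]
ab [0.53171443 0.27703565 0.37310782 1.40632305] 956.1162887629123 [ 13.1 -21.8   2.1  24.5   4.4   2.7  23.2  -6.9  -5.5   3.5  -1.3  -1.2]
ab [ 0.52871967  0.30571689  2.43615153 -0.29119708] 723.8916751791974 [  9.1  -3.1  -0.   -6.6   4.6  -5.5  11.9 -32.   -1.4   7.6  -1.9   5.6]
ab [ 0.5287197   0.30571684  2.43615228 -0.29119982] 723.8916751558985 [  9.1  -3.1  -0.   -6.6   4.6  -5.5  11.9 -32.   -1.4   7.6  -1.9   5.6]
ab [0.53171486 0.27703477 0.37301951 1.40626042] 956.116288990091 [ 13.1 -21.8   2.1  24.5   4.4   2.7  23.2  -6.9  -5.5   3.5  -1.3  -1.2]
b [ 0.51305158  0.28496216  2.2009896  -0.19910999] 0.08206462555049691 [ 0.2 -0.2 -0.1  0.2 -0.2  0. ]
b [ 0.51305158  0.28496216  2.2009896  -0.19910938] 0.08206462554842509 [ 0.2 -0.2 -0.1  0.2 -0.2  0. ]
b [ 0.51305158  0.28496216  2.2009896  -0.19910923] 0.08206462554818653 [ 0.2 -0.2 -0.1  0.2 -0.2  0. ]
b [ 0.51305158  0.28496216  2.2009896  -0.1991098 ] 0.08206462554966676 [ 0.2 -0.2 -0.1  0.2 -0.2  0. ]
a [ 0.5235061   0.27607271 -0.6790625   0.48821036] 2.2523131155916247 [ 0.3 -1.4 -0.2  1.6 -0.  -0.1]
a [0.52350608 0.27607272 5.60412223 0.48821009] 2.252313115633655 [ 0.3 -1.4 -0.2  1.6 -0.  -0.1]
a [0.52350609 0.27607272 5.60412246 0.4882102 ] 2.2523131155985037 [ 0.3 -1.4 -0.2  1.6 -0.  -0.1]
a [ 0.52350609  0.27607272 -0.67906277  0.48821024] 2.252313115591755 [ 0.3 -1.4 -0.2  1.6 -0.  -0.1]
```

```bash
python3 - <<'E'
from magfit import *
a=cam('scene');b=cam('side')
for which in ['ab','a']:
    def res(p):
        r=lensR(p[2],p[3]);c=np.array([p[0],p[1],.17]);f=lambda v:c+r.apply(v);o=[]
        da=p[4:6];o=[p[4:6]/4]
        if 'b' in which: o+= [proj(b,f([0,.066,0]))-[251.6,154]+da,proj(b,f([0,-.066,0]))-[285.4,133.6]+da,proj(b,f([-.008,0,0]))-[271,144.4]+da]
        if 'a' in which: o+= [proj(a,f([0,-.066,0]))-[316.4,302.6],proj(a,f([-.008,0,0]))-[323,281],proj(a,f([0,0,.094]))-[341,259]]
        return np.concatenate([np.ravel(x) for x in o])
    s=least_squares(res,[.52,.29,2.2,.1,0,0]);print(which,s.x.round(3),s.cost,np.round(s.fun,1))
# base axis point consistency between cameras
for nm,P in dict(base=[.485,.007,0]).items(): print(proj(a,P),proj(b,P))
x=s.x
B=np.array([.485,.007,.045])
for L in ([.518,.287,.17],):
    d=B-L;print('want look yaw',np.arctan2(d[1],d[0]),'x-axis yaw',np.arctan2(-d[1],-d[0]),'tilt',np.arctan2(-d[2],np.hypot(d[0],d[1])))
E
```

```text
ab [ 0.513  0.288  2.219 -0.309  0.089  0.811] 1.3344690645994648 [ 0.   0.2  0.5  0.  -0.4  0.1 -0.2 -0.2  0.1 -1.   0.4  0.3 -0.5  0.8]
a [ 0.514  0.288  2.253 -0.322  0.    -0.   ] 0.8139709636294109 [ 0.  -0.   0.5 -0.8 -0.1  0.2 -0.4  0.7]
[[279.90733214 258.67661367]] [[271.53733329 257.84941859]]
want look yaw -1.6881122822995331 x-axis yaw 1.4534803712902602 tilt 0.4173183878372035
```

Emit:
servo_tool([
  {"dx":-6,"dy":22,"dz":7,"rz":0.148},
  {"dx":-6,"dy":22,"dz":7,"rz":0.148},
  {"dx":-6,"dy":22,"dz":7,"rz":0.148},
  {"dx":-6,"dy":22,"dz":7,"rz":0.148},
  {"dx":-6,"dy":22,"dz":7,"rz":0.148},
  {"dx":-6,"dy":22,"dz":7,"rz":0.148},
  {"dx":-6,"dy":22,"dz":7,"rz":0.148},
  {"dx":-6,"dy":22,"dz":3,"rz":0.148},
], newtons=40)

```text
invalid input at $.deltas[0]: expected keys dx, dy, dz, rx, ry, rz, fingers
```

Emit:
servo_tool([
  {"dx":-7,"dy":22,"rz":0.148},
  {"dx":-7,"dy":22,"rz":0.148},
  {"dx":-7,"dy":22,"rz":0.148},
  {"dx":-7,"dy":22,"rz":0.148},
  {"dx":-7,"dy":23,"rz":0.148},
  {"dx":-7,"dy":23,"rz":0.148},
  {"dx":-8,"dy":23,"rz":0.148},
  {},
])

```text
invalid input at $.deltas[0]: expected keys dx, dy, dz, rx, ry, rz, fingers
```

Emit:
servo_tool([
  {"rx":-0.082,"ry":-0.062},
  {"rx":-0.082,"ry":-0.062},
  {"rx":-0.082,"ry":-0.062},
  {},
  {},
])

```text
invalid input at $.deltas[0]: expected keys dx, dy, dz, rx, ry, rz, fingers
```

```bash
python3 - <<'E'
from magfit import *
s=env.get_state();print(s['clock'],s['tcp_pos'],Rq(s['orientation']).as_matrix().round(3),s['joint_pos'])
w=cam('wrist');save(w,'w1.png',s=1.3)
r=lensR(2.22,-.31);L=np.array([.513,.288,.17])
print(r.as_matrix().round(3)); print('lens,tab,tabtip px',proj(w,L+r.apply([[0,0,0],[0,0,.08],[0,0,.096],[0,.066,0],[0,-.066,0]])))
for n in['mag_tab','mag_lens']:print([(q['confidence'],q['extent']) for q in cut_out(n,'wrist')])
E
```

```text
1.6 [ 5.75027812e-01 -7.26251758e-06  3.03918063e-01] [[-0.  1.  0.]
 [ 1.  0. -0.]
 [-0.  0. -1.]] [-1.39592343e-01  3.13190374e-01  4.60741241e-02  1.30358563e+00
  8.14080671e-06  1.43118607e+00]
[[-0.576 -0.797 -0.184]
 [ 0.759 -0.605  0.243]
 [-0.305  0.     0.952]]
lens,tab,tabtip px [[ 142.6962214  -351.12035436]
 [  51.18251499 -545.86764171]
 [ 273.69301279  208.2832716 ]
 [  44.56763224 -240.06063867]
 [ 254.74338003 -465.27670067]]
[]
[]
```

View pics/w1.png

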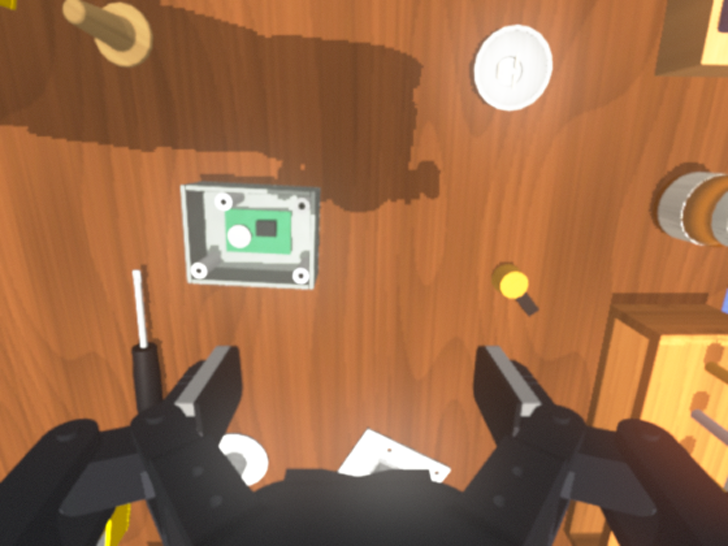

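```bash
python3 - <<'E'
from magfit import *
w=cam('wrist')
im=cv2.resize(w['img'][135:230,135:255],None,fx=6,fy=6,interpolation=2)
px=np.array([[199,270],[301,275],[302,205],[223,202]])/1.3
g=cv2.cvtColor(w['img'],cv2.COLOR_RGB2GRAY)
P=onz(w,px,.045);print(P)
M=np.array([[-44,-30],[44,-30],[44,30],[-20,30]])/1e3
Q=P[:,:2];mc=M-M.mean(0);qc=Q-Q.mean(0)
y=np.arctan2((mc[:,0]*qc[:,1]-mc[:,1]*qc[:,0]).sum(),(mc*qc).sum());print('yaw',y)
t=Q.mean(0)-R.from_euler('z',y).as_matrix()[:2,:2]@M.mean(0);print(t)
print((Q-(M@R.from_euler('z',y).as_matrix()[:2,:2].T+t))*1e3)
E
```

```text
[[ 0.43891788 -0.01998125  0.045     ]
 [ 0.52641321 -0.02443383  0.045     ]
 [ 0.52964844  0.03532087  0.045     ]
 [ 0.46524874  0.03781964  0.045     ]]
yaw -0.04755014608829367
[0.48406385 0.00746655]
[[ 0.23026575  0.42687077]
 [-0.17493976  0.1571318 ]
 [ 0.20835599 -0.02035102]
 [-0.26368198 -0.56365154]]
```

Emit:
servo_tool([
  {"dx":-6,"dy":22,"dz":7,"rx":0,"ry":0,"rz":0.148,"fingers":-1},
  {"dx":-6,"dy":22,"dz":7,"rx":0,"ry":0,"rz":0.148,"fingers":-1},
  {"dx":-6,"dy":22,"dz":7,"rx":0,"ry":0,"rz":0.148,"fingers":-1},
  {"dx":-6,"dy":22,"dz":7,"rx":0,"ry":0,"rz":0.148,"fingers":-1},
  {"dx":-6,"dy":22,"dz":7,"rx":0,"ry":0,"rz":0.148,"fingers":-1},
  {"dx":-6,"dy":22,"dz":7,"rx":0,"ry":0,"rz":0.148,"fingers":-1},
  {"dx":-6,"dy":22,"dz":7,"rx":0,"ry":0,"rz":0.148,"fingers":-1},
  {"dx":-6,"dy":22,"dz":3,"rx":0,"ry":0,"rz":0.148,"fingers":-1},
], newtons=40)

```text
clock: 2.6
tcp_pos: [0.5269, 0.1769, 0.3567]
orientation: [0.001, 0.189, 0.982, 0.0]
wrist_force: [0.6, -0.1, -0.8]
finger_gap: 0.0854
```

Emit:
servo_tool([
  {"dx":-7,"dy":22,"dz":0,"rx":0,"ry":0,"rz":0.148,"fingers":-1},
  {"dx":-7,"dy":22,"dz":0,"rx":0,"ry":0,"rz":0.148,"fingers":-1},
  {"dx":-7,"dy":22,"dz":0,"rx":0,"ry":0,"rz":0.148,"fingers":-1},
  {"dx":-7,"dy":22,"dz":0,"rx":0,"ry":0,"rz":0.148,"fingers":-1},
  {"dx":-7,"dy":23,"dz":0,"rx":0,"ry":0,"rz":0.148,"fingers":-1},
  {"dx":-7,"dy":23,"dz":0,"rx":0,"ry":0,"rz":0.148,"fingers":-1},
  {"dx":-8,"dy":23,"dz":0,"rx":0,"ry":0,"rz":0.148,"fingers":-1},
  {"dx":0,"dy":0,"dz":0,"rx":0,"ry":0,"rz":0,"fingers":-1},
])

```text
clock: 3.4
tcp_pos: [0.476, 0.3352, 0.3558]
orientation: [-0.0, -0.321, 0.947, 0.0]
wrist_force: [0.1, -0.3, -0.6]
finger_gap: 0.0854
```

Emit:
servo_tool([
  {"dx":0,"dy":0,"dz":0,"rx":-0.082,"ry":-0.062,"rz":0,"fingers":-1},
  {"dx":0,"dy":0,"dz":0,"rx":-0.082,"ry":-0.062,"rz":0,"fingers":-1},
  {"dx":0,"dy":0,"dz":0,"rx":-0.082,"ry":-0.062,"rz":0,"fingers":-1},
  {"dx":0,"dy":0,"dz":0,"rx":0,"ry":0,"rz":0,"fingers":-1},
  {"dx":0,"dy":0,"dz":0,"rx":0,"ry":0,"rz":0,"fingers":-1},
])

```text
clock: 3.9
tcp_pos: [0.4769, 0.3329, 0.3558]
orientation: [0.048, -0.315, 0.937, -0.145]
wrist_force: [0.0, 0.8, 0.6]
finger_gap: 0.0858
```

```bash
python3 - <<'E'
from magfit import *
s=env.get_state();print(s['clock'],s['tcp_pos'],Rq(s['orientation']).as_matrix().round(3),s['joint_pos'])
w=cam('wrist');save(w,'w2.png',s=1.3)
r=lensR(2.22,-.31);L=np.array([.513,.288,.17])
print(r.as_matrix().round(3)); print('lens,tab,tabtip px',proj(w,L+r.apply([[0,0,0],[0,0,.08],[0,0,.096],[0,.066,0],[0,-.066,0]]))*1.3)
for n in['mag_tab','mag_lens']:print([(q['confidence'],np.array(q['extent'])*1.3) for q in cut_out(n,'wrist')])
E
```

```text
3.9 [0.47688812 0.33294642 0.35579322] [[-0.797 -0.576  0.182]
 [-0.604  0.76  -0.241]
 [ 0.001 -0.301 -0.953]] [ 0.58973241  0.31784566  0.1527697   1.38784467 -0.30574126 -0.06176996]
[[-0.576 -0.797 -0.184]
 [ 0.759 -0.605  0.243]
 [-0.305  0.     0.952]]
lens,tab,tabtip px [[356.76050994 268.67823489]
 [357.05838635 313.36563408]
 [357.14780147 326.77348148]
 [356.7500798  169.70345744]
 [356.77050226 354.67117819]]
[(0.67, array([333.58, 179.27, 366.6 , 346.97])), (0.65, array([331.11, 159.9 , 399.75, 364.39]))]
[(0.85, array([326.82, 176.15, 370.76, 351.13]))]
```

View pics/w2.png

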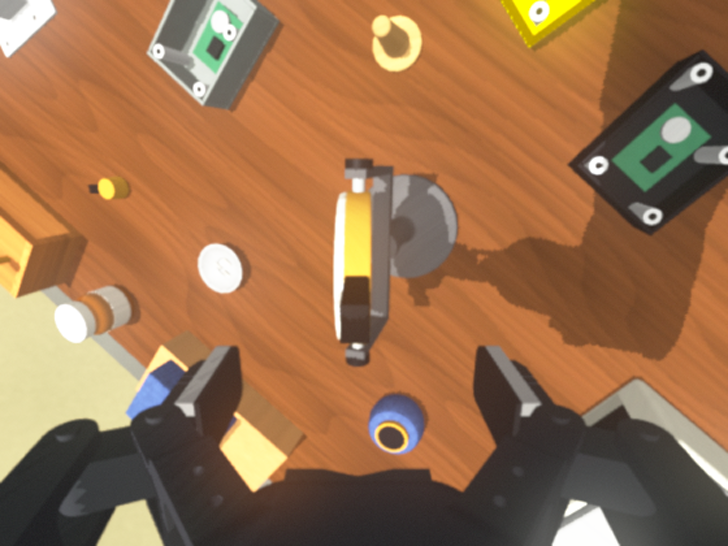

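Emit:
servo_tool([
  {"dx":3,"dy":-4,"dz":-14,"rx":0,"ry":0,"rz":0,"fingers":-1},
  {"dx":3,"dy":-4,"dz":-14,"rx":0,"ry":0,"rz":0,"fingers":-1},
  {"dx":3,"dy":-4,"dz":-14,"rx":0,"ry":0,"rz":0,"fingers":-1},
  {"dx":2,"dy":-3,"dz":-13,"rx":0,"ry":0,"rz":0,"fingers":-1},
  {"dx":0,"dy":0,"dz":0,"rx":0,"ry":0,"rz":0,"fingers":0},
  {"dx":0,"dy":0,"dz":0,"rx":0,"ry":0,"rz":0,"fingers":0.6},
  {"dx":0,"dy":0,"dz":0,"rx":0,"ry":0,"rz":0,"fingers":1},
  {"dx":0,"dy":0,"dz":0,"rx":0,"ry":0,"rz":0,"fingers":1},
], newtons=25)

```text
clock: 4.85
tcp_pos: [0.4884, 0.3182, 0.3019]
orientation: [0.049, -0.315, 0.937, -0.145]
wrist_force: [-0.3, -0.7, 0.5]
finger_gap: 0.0279
```

Emit:
servo_tool([
  {"dx":0,"dy":0,"dz":0,"rx":0,"ry":0,"rz":0,"fingers":1},
  {"dx":0,"dy":0,"dz":0,"rx":0,"ry":0,"rz":0,"fingers":1},
  {"dx":0,"dy":0,"dz":0,"rx":0,"ry":0,"rz":0,"fingers":1},
  {"dx":0,"dy":0,"dz":0,"rx":0,"ry":0,"rz":0,"fingers":1},
])

```text
clock: 5.25
tcp_pos: [0.4878, 0.3188, 0.3015]
orientation: [0.049, -0.315, 0.937, -0.145]
wrist_force: [-3.0, 4.4, 4.3]
finger_gap: 0.0137
```

```bash
python3 - <<'E'
from magfit import *
s=env.get_state();print(s['clock'],s['tcp_pos'],s['finger_gap'],s['wrist_force'],s['ft_torque'])
M=Rq(s['orientation']).as_matrix()
print(M.round(3))
L=s['tcp_pos']+M[:,2]*.134; print('L if grip at 80',L)
B=np.array([.484,.0075,.045]);L=np.array([.513,.288,.17])
d=B-L;yaw=np.arctan2(-d[1],-d[0]);t=np.arctan2(-d[2],np.hypot(*d[:2]));print(yaw,t)
y0=np.arctan2(M[1,1],M[0,1]);t0=np.arctan2(-M[2,1],np.hypot(M[0,1],M[1,1]))*-1;print(y0,t0)
# path: N rows, interpolate yaw and tilt, rigid about L
rel=lensR(y0,t0).inv().apply(s['tcp_pos']-L);N=10
pp=s['tcp_pos'];rp=lensR(y0,t0)
for i in range(1,N+1):
    f=i/N;r=lensR(y0+f*(yaw-y0),t0+f*(t-t0));p=L+r.apply(rel)
    print(np.round((p-pp)*1e3,1),np.round((r*rp.inv()).as_rotvec(),3));pp,rp=p,r
E
```

```text
5.25 [0.48776818 0.31877476 0.3014892 ] 0.013694615643325943 [-3.03205686  4.43180646  4.30456085] [ 1.15861724  0.81313575 -0.07579498]
[[-0.796 -0.577  0.183]
 [-0.605  0.759 -0.24 ]
 [-0.001 -0.302 -0.953]]
L if grip at 80 [0.51234857 0.28660091 0.17375256]
1.4677755344248915 0.4172432438707532
2.2204450517010175 -0.30695256093261836
[ 7.6 -6.3  2.5] [ 0.059  0.042 -0.075]
[ 6.6 -7.3  1.8] [ 0.062  0.037 -0.075]
[ 5.4 -8.2  1.1] [ 0.065  0.032 -0.075]
[ 4.1 -8.9  0.4] [ 0.067  0.027 -0.075]
[ 2.7 -9.5 -0.3] [ 0.069  0.022 -0.075]
[ 1.2 -9.8 -1. ] [ 0.07   0.017 -0.075]
[-0.3 -9.8 -1.8] [ 0.072  0.012 -0.075]
[-1.7 -9.7 -2.5] [ 0.072  0.006 -0.075]
[-3.2 -9.3 -3.1] [ 0.072  0.001 -0.075]
[-4.6 -8.8 -3.8] [ 0.072 -0.005 -0.075]
```

Gripped at 13.7 mm. Swinging along the arc.

Emit:
servo_tool([
  {"dx":7.6,"dy":-6.3,"dz":2.5,"rx":0.059,"ry":0.042,"rz":-0.075,"fingers":1},
  {"dx":6.6,"dy":-7.3,"dz":1.8,"rx":0.062,"ry":0.037,"rz":-0.075,"fingers":1},
  {"dx":5.4,"dy":-8.2,"dz":1.1,"rx":0.065,"ry":0.032,"rz":-0.075,"fingers":1},
  {"dx":4.1,"dy":-8.9,"dz":0.4,"rx":0.067,"ry":0.027,"rz":-0.075,"fingers":1},
  {"dx":2.7,"dy":-9.5,"dz":-0.3,"rx":0.069,"ry":0.022,"rz":-0.075,"fingers":1},
])

```text
clock: 5.75
tcp_pos: [0.5145, 0.2784, 0.3073]
orientation: [-0.004, -0.136, 0.99, 0.029]
wrist_force: [-3.4, 4.1, 2.0]
finger_gap: 0.0137
```

Emit:
servo_tool([
  {"dx":1.2,"dy":-9.8,"dz":-1,"rx":0.07,"ry":0.017,"rz":-0.075,"fingers":1},
  {"dx":-0.3,"dy":-9.8,"dz":-1.8,"rx":0.072,"ry":0.012,"rz":-0.075,"fingers":1},
  {"dx":-1.7,"dy":-9.7,"dz":-2.5,"rx":0.072,"ry":0.006,"rz":-0.075,"fingers":1},
  {"dx":-3.2,"dy":-9.3,"dz":-3.1,"rx":0.072,"ry":0.001,"rz":-0.075,"fingers":1},
  {"dx":-4.6,"dy":-8.8,"dz":-3.8,"rx":0.072,"ry":-0.005,"rz":-0.075,"fingers":1},
  {"dx":0,"dy":0,"dz":0,"rx":0,"ry":0,"rz":0,"fingers":1},
  {"dx":0,"dy":0,"dz":0,"rx":0,"ry":0,"rz":0,"fingers":1},
])

```text
clock: 6.45
tcp_pos: [0.5061, 0.2303, 0.2953]
orientation: [0.011, 0.049, 0.977, 0.207]
wrist_force: [-0.6, 2.2, 6.4]
finger_gap: 0.0132
```

```bash
python3 - <<'E'
from magfit import *
s=env.get_state();print(s['clock'],s['tcp_pos'],s['finger_gap'],s['wrist_force'],s['ft_torque'],s['joint_pos'])
M=Rq(s['orientation']).as_matrix();print(M.round(3))
y0=np.arctan2(M[1,1],M[0,1]);t0=np.arctan2(M[2,1],np.hypot(M[0,1],M[1,1]));print(y0,t0)
a=cam('scene');b=cam('side')
x,y=cv2.resize(a['img'][200:350,260:380],None,fx=3,fy=3,interpolation=2),cv2.resize(b['img'][75:225,220:340],None,fx=3,fy=3,interpolation=2)
cv2.imwrite('pics/mag2.png',np.hstack([x,y])[...,::-1])
L=np.array([.513,.288,.17]);r=lensR(1.468,.417)
for c in(a,b):
  for v in [-.008,0,0],[0,.066,0],[0,-.066,0],[0,0,.094]: print(proj(c,L+r.apply(v)))
E
```

```text
6.45 [0.50609084 0.23032417 0.29534409] 0.013233818225274373 [-0.64039863  2.24454756  6.37309805] [1.09107878 0.23661345 0.01187492] [ 0.11648982  0.18325542 -0.19547208  1.09489862  0.40625922  0.23766791]
[[-0.995  0.092  0.043]
 [ 0.101  0.91   0.403]
 [-0.002  0.405 -0.914]]
1.470038717285914 0.4170848880129049
[[324.81220908 281.67345824]]
[[350.08273992 275.34643464]]
[[301.62310172 290.42459378]]
[[321.49347347 246.95275643]]
[[268.84510728 145.42833214]]
[[245.69268454 143.20046263]]
[[291.83276133 142.64090833]]
[[269.40023002 126.8095294 ]]
```

View pics/mag2.png

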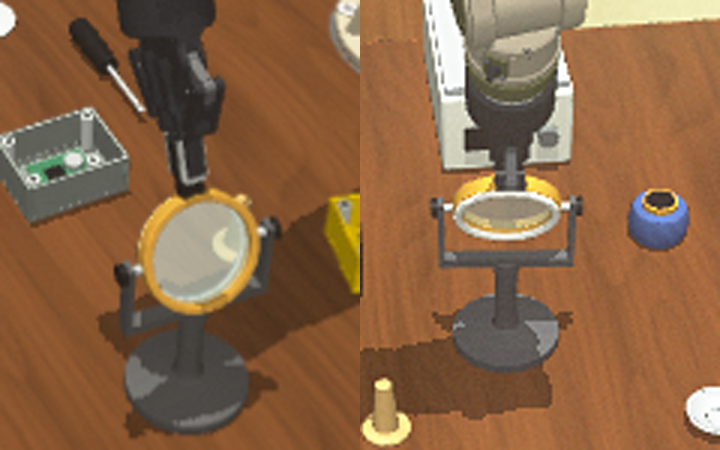

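Emit:
servo_tool([
  {"dx":0,"dy":0,"dz":0,"rx":0,"ry":0,"rz":0,"fingers":-1},
  {"dx":0,"dy":0,"dz":0,"rx":0,"ry":0,"rz":0,"fingers":-1},
  {"dx":0,"dy":0,"dz":0,"rx":0,"ry":0,"rz":0,"fingers":-1},
  {"dx":0,"dy":0,"dz":0,"rx":0,"ry":0,"rz":0,"fingers":-1},
  {"dx":-1,"dy":-10,"dz":23,"rx":0,"ry":0,"rz":0,"fingers":-1},
  {"dx":-1,"dy":-13,"dz":30,"rx":0,"ry":0,"rz":0,"fingers":-1},
  {"dx":-1,"dy":-13,"dz":30,"rx":0,"ry":0,"rz":0,"fingers":-1},
])

```text
clock: 7.25
tcp_pos: [0.5024, 0.194, 0.3775]
orientation: [0.009, 0.049, 0.977, 0.205]
wrist_force: [0.2, -0.8, 0.5]
finger_gap: 0.0853
```

Emit:
servo_tool([
  {"dx":0,"dy":-30,"dz":0,"rx":-0.138,"ry":0.014,"rz":0,"fingers":-1},
  {"dx":10,"dy":-43,"dz":0,"rx":-0.138,"ry":0.014,"rz":0,"fingers":-1},
  {"dx":10,"dy":-43,"dz":0,"rx":-0.138,"ry":0.014,"rz":0,"fingers":-1},
  {"dx":10,"dy":-43,"dz":-10,"rx":0,"ry":0,"rz":-0.141,"fingers":-1},
  {"dx":10,"dy":-43,"dz":-15,"rx":0,"ry":0,"rz":-0.141,"fingers":-1},
  {"dx":10,"dy":-43,"dz":-15,"rx":0,"ry":0,"rz":-0.141,"fingers":-1},
  {"dx":10,"dy":-43,"dz":-15,"rx":0,"ry":0,"rz":0,"fingers":-1},
  {"dx":10,"dy":-43,"dz":-15,"rx":0,"ry":0,"rz":0,"fingers":-1},
])

```text
clock: 8.05
tcp_pos: [0.573, -0.1384, 0.3064]
orientation: [-0.0, 0.259, 0.966, -0.001]
wrist_force: [0.8, -0.3, 0.5]
finger_gap: 0.0856
```

Emit:
servo_tool([
  {"dx":10,"dy":-43,"dz":-15,"rx":0,"ry":0,"rz":0,"fingers":-1},
  {"dx":15,"dy":-45,"dz":-15,"rx":0,"ry":0,"rz":0,"fingers":-1},
  {"dx":15,"dy":-45,"dz":-15,"rx":0,"ry":0,"rz":0,"fingers":-1},
  {"dx":0,"dy":0,"dz":0,"rx":0,"ry":0,"rz":0,"fingers":-1},
  {"dx":0,"dy":0,"dz":0,"rx":0,"ry":0,"rz":0,"fingers":-1},
])

```text
clock: 8.55
tcp_pos: [0.6123, -0.2707, 0.2602]
orientation: [-0.002, 0.26, 0.966, -0.0]
wrist_force: [-0.1, 1.2, 0.1]
finger_gap: 0.0854
```

```bash
python3 - <<'E'
from magfit import *
s=env.get_state();print(s['clock'],s['tcp_pos'],s['finger_gap'],s['joint_pos'])
M=Rq(s['orientation']).as_matrix();print(M.round(3))
w=cam('wrist')
r=R.from_euler('z',-.525);C=np.array([.6127,-.2805,0])
print('pred holes',proj(w,C+r.apply(np.array([[-44,-30,4],[44,-30,4],[44,30,4],[-20,30,4],[0,0,40]])/1e3))*1.3)
V=[pick('cover','wrist',w,(280,210))]
if V[0]: print(fit(V,COVER,C))
b=cam('side')
im=cv2.resize(b['img'][95:215,220:310],None,fx=4,fy=4,interpolation=2);W=cv2.resize(w['img'],None,fx=.85,fy=.85)
W=cv2.resize(w['img'],(640,480));W[:]=W
print(ascii(W.shape)); out=np.zeros((480,800,3),np.uint8)
cw=w['img'][60:360,90:490];out[:,360:800]=cv2.resize(cw,(440,330),interpolation=2)[:330][0:0] if 0 else 0
out[:330,360:]=cv2.resize(cw,(440,330),interpolation=2);out[:,:360]=im
cv2.imwrite('pics/w3.png',out[...,::-1])
E
```

```text
8.55 [ 0.6123218  -0.27071257  0.26021619] 0.08543279834597309 [-0.53556707  0.517602    0.24802605  1.30484558 -0.00141379 -0.0096111 ]
[[-0.865  0.502 -0.004]
 [ 0.502  0.865  0.001]
 [ 0.004 -0.001 -1.   ]]
pred holes [[309.25804238 201.99834115]
 [312.80445957 303.93255324]
 [381.64112498 303.95560985]
 [382.99457152 231.34012119]
 [345.53939909 266.47880564]]
(array([ 0.6114776 , -0.27911752, -0.52225061]), np.float64(0.0800212025642395))
(480, 640, 3)
```

View pics/w3.png

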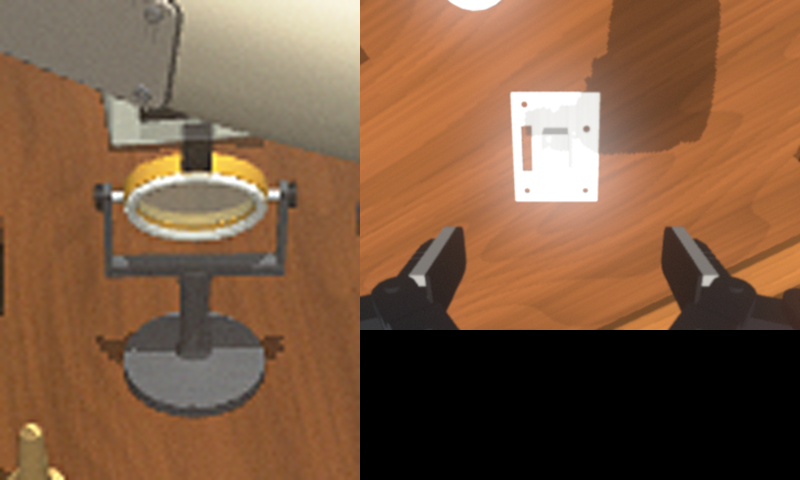

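Emit:
servo_tool([
  {"dx":0,"dy":-8,"dz":-40,"rx":0,"ry":0,"rz":0,"fingers":-1},
  {"dx":0,"dy":0,"dz":-40,"rx":0,"ry":0,"rz":0,"fingers":-1},
  {"dx":0,"dy":0,"dz":-40,"rx":0,"ry":0,"rz":0,"fingers":-1},
  {"dx":0,"dy":0,"dz":-30,"rx":0,"ry":0,"rz":0,"fingers":-1},
  {"dx":0,"dy":0,"dz":-15,"rx":0,"ry":0,"rz":0,"fingers":-1},
  {"dx":0,"dy":0,"dz":-12,"rx":0,"ry":0,"rz":0,"fingers":-1},
  {"dx":0,"dy":0,"dz":0,"rx":0,"ry":0,"rz":0,"fingers":-1},
])

```text
clock: 9.4
tcp_pos: [0.6124, -0.2761, 0.0846]
orientation: [-0.001, 0.258, 0.966, -0.0]
wrist_force: [-0.1, -0.5, 0.2]
finger_gap: 0.0856
```

Emit:
servo_tool([
  {"dx":0,"dy":0,"dz":0,"rx":0,"ry":0,"rz":0,"fingers":1},
  {"dx":0,"dy":0,"dz":0,"rx":0,"ry":0,"rz":0,"fingers":1},
  {"dx":0,"dy":0,"dz":0,"rx":0,"ry":0,"rz":0,"fingers":1},
  {"dx":0,"dy":0,"dz":0,"rx":0,"ry":0,"rz":0,"fingers":1},
  {"dx":0,"dy":0,"dz":0,"rx":0,"ry":0,"rz":0,"fingers":1},
  {"dx":0,"dy":0,"dz":0,"rx":0,"ry":0,"rz":0,"fingers":1},
  {"dx":0,"dy":0,"dz":0,"rx":0,"ry":0,"rz":0,"fingers":1},
], newtons=60)

```text
clock: 10.1
tcp_pos: [0.6134, -0.2781, 0.0864]
orientation: [0.001, 0.259, 0.966, -0.001]
wrist_force: [-0.7, -0.3, 5.4]
finger_gap: 0.0231
```

Emit:
servo_tool([
  {"dx":0,"dy":0,"dz":15,"rx":0,"ry":0,"rz":0,"fingers":1},
  {"dx":0,"dy":0,"dz":30,"rx":0,"ry":0,"rz":0,"fingers":1},
  {"dx":0,"dy":0,"dz":30,"rx":0,"ry":0,"rz":0,"fingers":1},
  {"dx":0,"dy":0,"dz":30,"rx":0,"ry":0,"rz":0,"fingers":1},
  {"dx":0,"dy":10,"dz":30,"rx":0,"ry":0,"rz":0,"fingers":1},
  {"dx":0,"dy":20,"dz":20,"rx":0,"ry":0,"rz":0.05,"fingers":1},
  {"dx":0,"dy":30,"dz":10,"rx":0,"ry":0,"rz":0.05,"fingers":1},
  {"dx":0,"dy":30,"dz":0,"rx":0,"ry":0,"rz":0.05,"fingers":1},
])

```text
clock: 10.9
tcp_pos: [0.6132, -0.1873, 0.2529]
orientation: [0.001, 0.185, 0.983, -0.001]
wrist_force: [0.1, 0.1, -2.0]
finger_gap: 0.0231
```

Emit:
servo_tool([
  {"dx":0,"dy":30,"dz":0,"rx":0,"ry":0,"rz":0.06,"fingers":1},
  {"dx":0,"dy":30,"dz":0,"rx":0,"ry":0,"rz":0.06,"fingers":1},
  {"dx":0,"dy":30,"dz":0,"rx":0,"ry":0,"rz":0.06,"fingers":1},
  {"dx":0,"dy":30,"dz":0,"rx":0,"ry":0,"rz":0.06,"fingers":1},
  {"dx":0,"dy":30,"dz":0,"rx":0,"ry":0,"rz":0.06,"fingers":1},
  {"dx":0,"dy":25,"dz":0,"rx":0,"ry":0,"rz":0.027,"fingers":1},
  {"dx":0,"dy":21,"dz":0,"rx":0,"ry":0,"rz":0,"fingers":1},
  {"dx":0,"dy":0,"dz":0,"rx":0,"ry":0,"rz":0,"fingers":1},
])

```text
clock: 11.7
tcp_pos: [0.6121, 0.0111, 0.2505]
orientation: [-0.001, 0.022, 1.0, -0.0]
wrist_force: [-0.0, -0.1, -1.3]
finger_gap: 0.0228
```

```bash
python3 - <<'E'
from magfit import *
s=env.get_state();print(s['clock'],s['tcp_pos'],s['finger_gap'],s['wrist_force'],s['joint_pos'])
M=Rq(s['orientation']).as_matrix();print(M.round(3))
w=cam('wrist');save(w,'w4.png',s=1.4)
r=R.from_euler('z',-.0476);H=np.array([[-44,-30,0],[44,-30,0],[44,30,0],[-20,30,0]])/1e3
print('base bosses',proj(w,np.array([.484,.0075,.045])+r.apply(H))*1.4)
# plate in tool frame: underside 29mm beyond grasp point
C=s['tcp_pos']+M@[0,0,.083-.004]; print('plate top holes',proj(w,C+r.apply(H))*1.4)
E
```

```text
11.7 [0.61214298 0.01114608 0.25052368] 0.022762475186623412 [-0.00300307 -0.09415922 -1.32036158] [-1.12636268e-01  4.05210115e-01  4.80195572e-02  1.21491384e+00
 -5.30542146e-04 -6.93844911e-02]
[[-0.999  0.043 -0.001]
 [ 0.043  0.999 -0.   ]
 [ 0.001 -0.    -1.   ]]
base bosses [[312.18720776 -17.0510587 ]
 [318.12520559 150.41453232]
 [417.04159387 150.87652936]
 [419.93951324  32.1724002 ]]
plate top holes [[296.41751284 258.10286963]
 [308.47334539 467.75420668]
 [453.91984522 468.46911682]
 [463.23893809 323.04805334]]
```

View pics/w4.png

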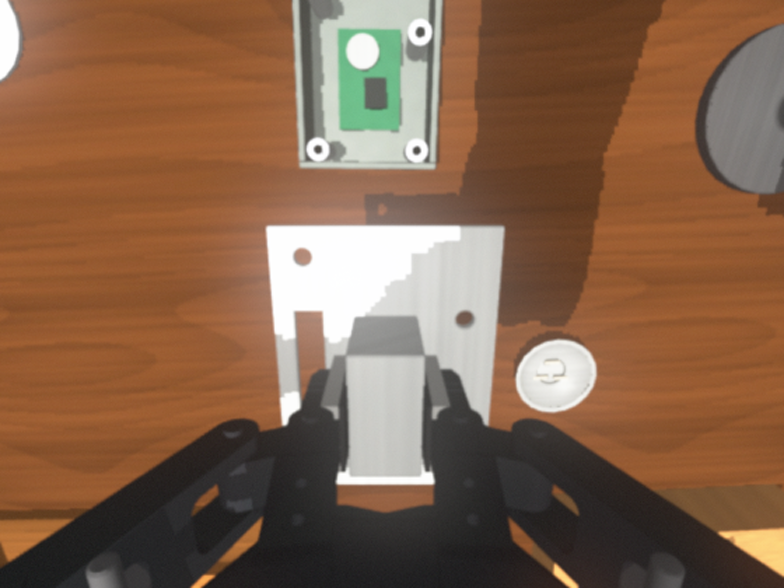

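```bash
python3 - <<'E'
from magfit import *
s=env.get_state();w=cam('wrist');M=Rq(s['orientation']).as_matrix()
ob=np.array([[302.5,257],[465,318.5],[267.5,226.5],[503.5,226.5]])/1.4
P=np.array([[-44,-30,4],[-20,30,4],[-55,-42,4],[-55,42,4]])/1e3
def res(p,full):
    r=R.from_euler('z',p[3])*R.from_rotvec([p[4],p[5],0] if full else [0,0,0])
    e=proj(w,p[:3]+r.apply(P))-ob
    bot=proj(w,p[:3]+r.apply([[.055,0,.004]]))[0,1]-484/1.4
    return np.r_[e.ravel(),bot]
for full in(0,1):
    q=least_squares(res,[.612,.011,.167,-.05,0,0],args=(full,),x_scale=[.01,.01,.01,.1,.1,.1]);print(q.x.round(4),q.fun.round(2))
    p=q.x;print('rel TCP mm',(p[:3]-s['tcp_pos'])*1e3)
    o=p[:3]+R.from_euler('z',p[3]).apply([0,0,0]);print('move to base mm',(np.array([.484,.0075,.057])-o)*1e3,'dyaw',-.0476-p[3])
E
```

```text
[ 0.6128  0.0112  0.163  -0.0418  0.      0.    ] [ 0.02  0.05 -0.01  0.54 -0.37  0.13  0.36 -0.17 -0.63]
rel TCP mm [  0.35921889   1.46292693 -87.53111824]
move to base mm [-128.75478237   -3.69103377 -105.95196201] dyaw -0.005842742635790647
[ 0.6128  0.0111  0.163  -0.046  -0.0255 -0.0089] [ 0.3   0.01 -0.14  0.21 -0.17 -0.02 -0.   -0.18 -0.01]
rel TCP mm [  0.41612262   1.38940462 -87.51764345]
move to base mm [-128.8116861    -3.61751146 -105.9654368 ] dyaw -0.0016227305490386298
```

Emit:
servo_tool([
  {"dx":-20,"dy":-0.7,"dz":0,"rx":0,"ry":0,"rz":-0.003,"fingers":1},
  {"dx":-30,"dy":-1,"dz":0,"rx":0,"ry":0,"rz":0,"fingers":1},
  {"dx":-30,"dy":-1,"dz":0,"rx":0,"ry":0,"rz":0,"fingers":1},
  {"dx":-30,"dy":-1,"dz":0,"rx":0,"ry":0,"rz":0,"fingers":1},
  {"dx":-18.8,"dy":0,"dz":0,"rx":0,"ry":0,"rz":0,"fingers":1},
  {"dx":0,"dy":0,"dz":-20,"rx":0,"ry":0,"rz":0,"fingers":1},
  {"dx":0,"dy":0,"dz":-30,"rx":0,"ry":0,"rz":0,"fingers":1},
  {"dx":0,"dy":0,"dz":-25,"rx":0,"ry":0,"rz":0,"fingers":1},
])

```text
clock: 12.6
tcp_pos: [0.4839, 0.0035, 0.1748]
orientation: [0.0, 0.026, 1.0, -0.001]
wrist_force: [0.0, -0.5, -2.0]
finger_gap: 0.0231
```

Emit:
servo_tool([
  {"dx":0,"dy":0,"dz":-15,"rx":0,"ry":0,"rz":0,"fingers":1},
  {"dx":0,"dy":0,"dz":-9,"rx":0,"ry":0,"rz":0,"fingers":1},
  {"dx":0,"dy":0,"dz":0,"rx":0,"ry":0,"rz":0,"fingers":1},
  {"dx":0,"dy":0,"dz":0,"rx":0,"ry":0,"rz":0,"fingers":1},
])

```text
clock: 13.0
tcp_pos: [0.4845, 0.0042, 0.1518]
orientation: [0.0, 0.025, 1.0, -0.001]
wrist_force: [0.2, -0.0, -2.3]
finger_gap: 0.0225
```

```bash
python3 - <<'E'
from magfit import *
s=env.get_state();print(s['clock'],s['wrist_force'],s['finger_gap'])
M=Rq(s['orientation']).as_matrix();print(M.round(3))
T=[]
for i in range(4): w=cam('wrist');T.append(env.get_state()['tcp_pos'])
print(np.array(T).round(4)); T=np.mean(T,0)
print('plate centre est',T+[.0004,.0014,-.0875],'want .484 .0075 .057')
r=R.from_euler('z',-.0476);H=np.array([[-44,-30,0],[-20,30,0]])/1e3
print('thread px',proj(w,np.array([.484,.0075,.045])+r.apply(H)));print('hole px',proj(w,np.array([.484,.0075,.061])+r.apply(H)))
a=cam('scene');b=cam('side')
out=np.zeros((590,800,3),np.uint8)
out[:330,:400]=cv2.resize(b['img'][210:292,222:322],(400,330),interpolation=2)
out[:330,400:]=cv2.resize(a['img'][215:297,232:332],(400,330),interpolation=2)
out[330:,:400]=cv2.resize(w['img'][150:280,170:370],(400,260),interpolation=2)
out[330:,400:]=cv2.resize(b['img'][100:178,220:340],(400,260),interpolation=2)
cv2.imwrite('pics/f.png',out[...,::-1])
E
```

```text
13.0 [ 0.17335107 -0.02790773 -2.30820355] 0.022492292701538144
[[-0.999  0.051  0.   ]
 [ 0.051  0.999 -0.002]
 [-0.    -0.002 -1.   ]]
[[0.4847 0.0043 0.1522]
 [0.4849 0.0043 0.1523]
 [0.4848 0.0044 0.1523]
 [0.4847 0.0046 0.1521]]
plate centre est [0.48517568 0.00579664 0.06471304] want .484 .0075 .057
thread px [[226.26477545 172.58746989]
 [327.99495789 212.09067616]]
hole px [[221.62777441 177.86230164]
 [332.72607346 220.7156808 ]]
```

View pics/f.png

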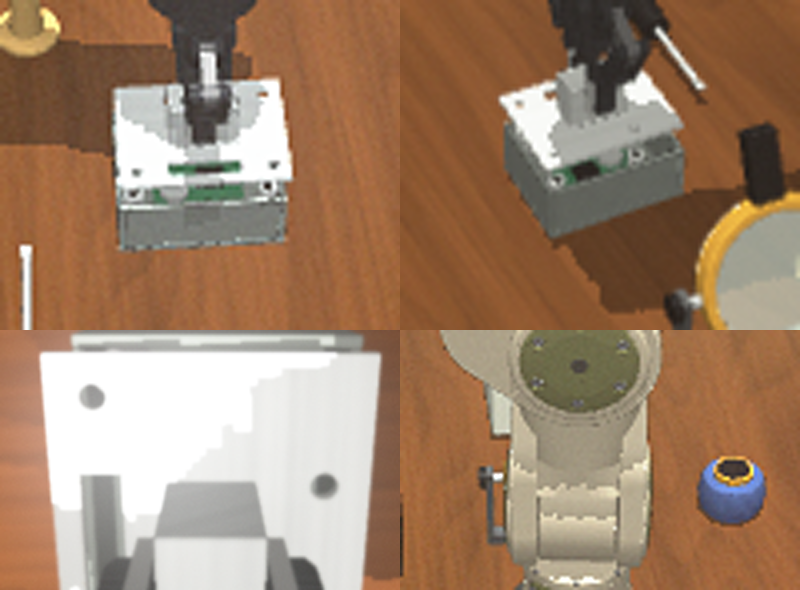

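```bash
python3 - <<'E'
from magfit import *
w=cam('wrist');d=np.array([.4848,.0044,.1522])-env.get_state()['tcp_pos'];print(d)
ob=np.array([[216,183.5],[332.5,228],[190.2,161],[360,161]])
P=np.array([[-44,-30,4],[-20,30,4],[-55,-42,4],[-55,42,4]])/1e3
def res(p): return (proj(w,p[:3]+R.from_euler('z',p[3]).apply(P))-ob).ravel()
q=least_squares(res,[.484,.0075,.065,-.05],x_scale=[.01,.01,.01,.1]);p=q.x
print(p.round(4),q.fun.round(2)); print('corr mm',(np.array([.484,.0075,.057])-p[:3])*1e3,-.0476-p[3])
q=least_squares(lambda p:res(np.r_[p[:2],.0645,p[2]]),[.484,.0075,-.05],x_scale=[.01,.01,.1]);print(q.x.round(4),q.fun.round(2))
E
```

```text
[ 0.00050255 -0.000293    0.00049006]
[ 0.4846  0.0061  0.0648 -0.0472] [-0.21 -0.31 -0.22 -0.21  0.09  0.39  0.32  0.11]
corr mm [-0.60144125  1.4128906  -7.79649632] -0.000446258511687829
[ 0.4847  0.0061 -0.0471] [-0.09 -0.32 -0.32 -0.31  0.25  0.42  0.14  0.14]
```

Emit:
servo_tool([
  {"dx":-0.8,"dy":1.5,"dz":-3,"rx":0,"ry":0,"rz":0,"fingers":1},
  {"dx":0,"dy":0,"dz":-4,"rx":0,"ry":0,"rz":0,"fingers":1},
  {"dx":0,"dy":0,"dz":0,"rx":0,"ry":0,"rz":0,"fingers":1},
  {"dx":0,"dy":0,"dz":0,"rx":0,"ry":0,"rz":0,"fingers":1},
  {"dx":0,"dy":0,"dz":0,"rx":0,"ry":0,"rz":0,"fingers":1},
  {"dx":0,"dy":0,"dz":0,"rx":0,"ry":0,"rz":0,"fingers":1},
])

```text
clock: 13.95
tcp_pos: [0.4833, 0.0061, 0.1443]
orientation: [-0.0, 0.025, 1.0, -0.001]
wrist_force: [0.2, -0.4, -1.9]
finger_gap: 0.0229
```

```bash
python3 - <<'E'
from magfit import *
T=[]
for i in range(4): a=cam('scene');T.append(env.get_state()['tcp_pos'])
s=env.get_state();print(s['clock'],np.mean(T,0),s['wrist_force'],s['finger_gap'],Rq(s['orientation']).as_matrix().round(3))
b=cam('side');w=cam('wrist')
out=np.zeros((590,800,3),np.uint8)
out[:330,:400]=cv2.resize(b['img'][210:292,222:322],(400,330),interpolation=2)
out[:330,400:]=cv2.resize(a['img'][215:297,232:332],(400,330),interpolation=2)
out[330:,:400]=cv2.resize(w['img'][150:280,170:370],(400,260),interpolation=2)
out[330:,400:]=cv2.resize(a['img'][230:347,280:380],(222,260),interpolation=2).repeat(1,1) if 0 else cv2.resize(a['img'][240:318,280:400],(400,260),interpolation=2)
cv2.imwrite('pics/g.png',out[...,::-1])
L=np.array([.513,.288,.17]);r=lensR(1.468,.417)
print('scene knobs/tab pred in crop',(proj(a,L+r.apply([[0,.066,0],[0,-.066,0],[0,0,.094]]))-[280,240])*3.333+[400,330])
E
```

```text
14.15 [0.48330838 0.00615835 0.14430186] [-0.06274586  0.63504046 -1.77637809] 0.02294149027993569 [[-0.999  0.05  -0.   ]
 [ 0.05   0.999 -0.001]
 [ 0.    -0.001 -1.   ]]
scene knobs/tab pred in crop [[633.58577215 447.80966667]
 [472.06979803 498.06517106]
 [538.29774707 353.1735372 ]]
```

View pics/g.png

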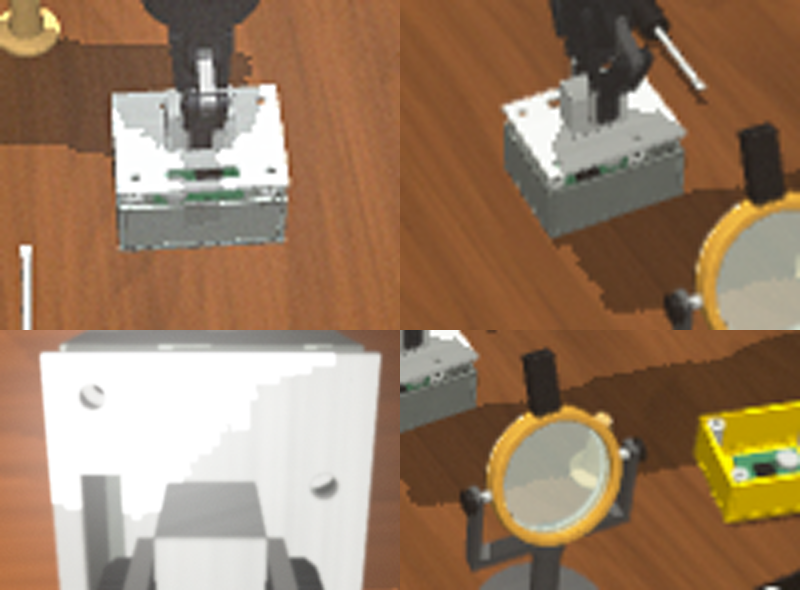

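```bash
python3 - <<'E'
from magfit import *
w=cam('wrist');s=env.get_state();d=s['tcp_pos']-np.array([.4833,.00616,.1443])
t=np.linspace(0,2*np.pi,40);ci=np.c_[np.cos(t),np.sin(t),0*t]
r=R.from_euler('z',-.0476);rows=[]
for h in ([-44,-30,0],[-20,30,0]):
    h=np.array(h)/1e3; c=np.array([.484,.0075,.045])+d+r.apply(h); p=np.array([.4836,.0076,.0614])+d+r.apply(h)
    x,y=np.round(proj(w,p)[0]).astype(int)-14
    im=cv2.resize(w['img'][y:y+28,x:x+28],None,fx=14,fy=14,interpolation=cv2.INTER_NEAREST);o=im.copy()
    for P,rad,col in((c,.0065,(0,0,255)),(c,.0025,(0,160,0)),(p,.0035,(255,0,0))):
        cv2.polylines(o,[((proj(w,P+ci*rad)-[x,y]+.5)*14).astype(np.int32)],True,col,1)
    rows.append(np.hstack([im,o]))
cv2.imwrite('pics/z.png',cv2.resize(np.vstack(rows),(590,590))[...,::-1])
E
```

```text
(no output)
```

View pics/z.png

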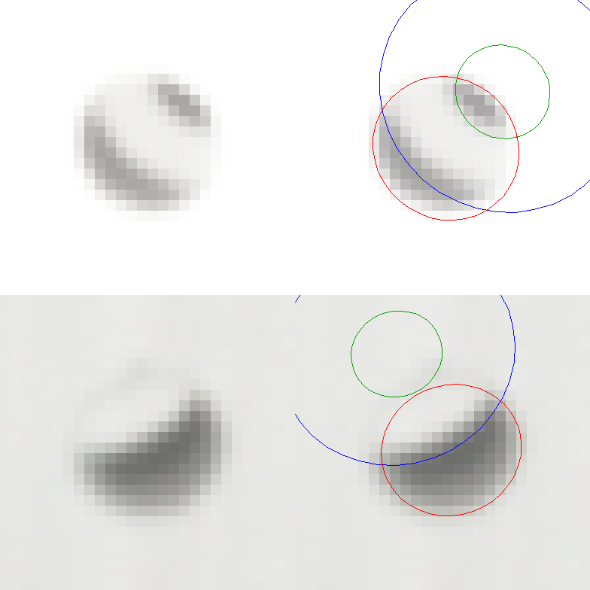

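```bash
python3 -c "
from h import *
print(env.get_state()['wrist_force']);print(job.hand_in())"
```

```text
[-0.14913042 -0.47955251 -1.53117182]
the job is handed in; nothing more can be done
None
```

I aimed the magnifier at the middle of the grey base. I then picked up the cover by its post and handed in at about 14.5 s of the 54 s, still holding it over the base. The hand-in gave no verdict.

- **Magnifier:** I gripped the tab and swung the lens by about -0.75 rad in swivel and +0.73 rad in tilt. In the last scene picture the fork ends and tab lay within about 1 px of where an exactly aimed lens would show them.
- **Cover position:** It is the right way round, with the set-in hole and the window matching. I estimate the underside about 12 mm above the threaded holes. The tool is level to about 0.001 rad. An earlier fit put the plate itself at up to about 0.03 rad, against a limit of 0.1.
- **Hole alignment:** The calculated sideways offset is about 0.5 mm. A close look through two of the holes shows the bosses about 1 mm off to one side, so the two checks disagree slightly. Both are well inside 4 mm.
- **Contact and other things:** The wrist force was only the weight of the cover, about 1.5 to 2 N, with no sign of touching the base. The moves kept clear of the other things on the desk, but I did not measure their positions again at the end.

The scene and side cameras disagreed by about 5 mm on the base and cover, so I relied on the wrist camera for the final alignment.

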